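# Shake the last dog biscuit out of the slotted crank dispenser into a scoop

## Task

Get the last dog biscuit out of the clear dispenser box: slide the blue scoop under the box, then turn the box upside down by its crank and shake it until the biscuit drops through the slot into the scoop. Then turn the box upright again and let go, with the biscuit lying in the scoop on the worktop. Never touch the biscuit itself, and leave the other things on the worktop where they are.

Things in the scene. Friction and masses are not known exactly. Their poses are not given: they have to be found in the camera images.
- dispenser (a joint): turn of the clear dispenser box on its axle, rad: 0 = upright with its slot on top (at the start), 3.14 = inverted with the slot straight down; range -0.6 to 4.2. As it grows, the crank pin goes from the top towards the robot and down on the near side to the bottom (a turn about the stand's -y axis). The axle's friction (0.1 N m, about 2 N at the crank) holds the box at any angle where it is left; there are no springs or catches.
- stand: fixed stand of the dispenser; origin on the worktop under the middle of the box; its x axis points away from the robot, y to the left along the axle, z up. A steel foot plate (8 mm high) and an aluminium post (122 mm high) stand left of the box, at y = 74 to 126 mm and x = -20 to 45 mm; nothing of it stands under the box or right of it.
- axle (a point): centre of the box, on its axle, 110 mm above the worktop, straight above the stand's origin
- crank_grip (a point): middle of the black sleeve (76 mm long, 17 mm diameter) that turns freely on the crank pin, which is parallel to the axle at a radius of 60 mm, 116 mm right of the box's middle; it goes round with the box. In the upright box it stands straight above the axle (170 mm above the worktop), in the inverted box straight below it (50 mm). A toaster (190 mm high) stands behind, its front at world x = 706 mm.
- slot (a point): middle of the slot in the box's green lid, at the outer face. The box is 66 (x) x 92 (y) x 112 mm (z) outside, walls 4 mm, centred on the axle, clear sides, green lid and bottom; its corners sweep a radius of 65 mm. The slot is the only opening, 82 mm long (along the axle) and 23 mm wide. z of this point points out of the box
- biscuit: reddish-brown bone-shaped dog biscuit, 66 mm long (its y) x 30 mm wide x 14 mm thick (z), 30 g; at the start loose on the bottom of the clear box. Origin in the middle of its underside. It leaves only lying along the slot, edge or end first: just turning the box over is not enough; rocking it 0.7 rad either side of inverted, 1 to 2 s a swing, frees it in 2 to 10 swings; faster or wider may fling it past the scoop.
- biscuit_center (a point): centre of the biscuit
- scoop: low rectangular blue dish with a wooden handle, loose, about 0.3 kg: dish 120 (x) x 110 mm (y), near and far walls 46 mm high, side walls 32 mm, walls and floor 5 mm thick, open on top; origin under the middle of the dish, handle along its -x, which points roughly to the robot. The dark bread bin behind it on the left has its front at world x = 557 mm and ends at y = 79 mm
- scoop_in (a point): middle of the dish's inner floor, 5 mm above its underside
- scoop_handle (a point): where to take the scoop's handle: 22 mm wide (y), 60 mm long (x), from 11 to 33 mm above the worktop; this point is 92 mm from the dish's middle and 22 mm high
- mug: white mug with dark dots, 82 mm across, 114 mm with its handle, 91 mm high (bystander, loose); origin under its middle
- spice: spice jar with a red cap, 45 mm across, 106 mm high (bystander, loose); origin under its middle
- tomato: red tomato, 65 mm (bystander, loose); origin under its middle
- onion: red onion, 82 mm (bystander, loose); origin under its middle
- mill: dark wooden pepper mill, 58 mm across, 170 mm high (bystander, loose); origin under its middle
- soap: pump bottle of hand soap, pale blue, 54x81x178 mm (bystander, loose); origin under its middle

How it is judged:
By the outcome, as a careful person would: the job done as asked, in the order asked, and still so for the second after the job is handed in, with the robot touching nothing.
It also fails if it takes over 64 s, if anything falls off the work surface, if the arm or the gripper's body presses on something with over 40 N, if the wrist force passes 120 N, or if a joint passes its speed limit or range.

## Robot

A 6-joint arm with a two-finger parallel gripper is mounted at the origin on a cart in front of the work surface, level with it; the furniture and walls round the work are solid. World frame = base frame: x ahead of the robot, y to its left, z up, the work surface at z = 0. Lengths are in m, angles in rad, forces in N, time in s.
With the tool pointing down it reaches from about 0.35 to 0.875 m from the base axis. Payload 4.2 kg.
Tool frame: the origin (TCP) lies midway between the tips of the shut fingers; the grasp point (between the pads) lies 19 mm behind it; z points along the fingers, y is the line along which they close (so a half turn about z gives the same grasp; the last joint's range is limited). The gripper opens to 85 mm and grips with 20 to 120 N. Pads are 22 mm wide; open, the fingers measure 114 mm over their backs; the gripper's body (76 mm by 85 mm) begins 54 mm behind the grasp point. The pads swing forward as they close: fully open they stand 13 mm farther back than shut.
Start: joints at [1.573, 0.385, 0.008, 0, -1.194, -0.259], TCP at [0.159, 0.604, 0.231] pointing down, gripper open.
Joint ranges: [-3.14, 3.14], [-1.21, 2.06], [-1.07, 1.41], [-3.16, 2.05], [-2.99, -0.16], [-3.1, 3.1]. Speed limits (rad/s): [2.79, 2.79, 3.14, 3.14, 3.14, 3.14].

## Interface

Orientations are given as a rotation vector (axis times angle).
In Python, from cell import env, read_camera gives the robot as it stands. The module is installed in compiled form; this text tells all that it offers.
- The arm moves only by the tool apply_moves, never from a script. Its argument "rows" is a list of rows, each a list of 7 numbers: the turn, a rotation vector about the tool's x, y, z in degrees, then the shift along the tool's x, y, z in m, then the opening, from 0 (shut) to 1 (fully open). In form: [[wx, wy, wz, tx, ty, tz, gripper], ...]. A call has 1 to 5 rows; each row shifts and turns the commanded pose from where the row before left it, along the tool's axes as they then stand; what a row does not reach is not made up. A row lasts 1/8 s, in which the tool goes at most 62.5 mm and 10.7 degrees, less where a joint would pass 70% of its speed; a pose out of reach is approached as far as the arm can. A call is refused whole if a number of a shift passes 0.0625 or a number of a turn 10.7, either way. A call with a gripper value outside its range is refused whole. The fingers move at their own pace and stop on an object; the grip force is fixed at half the most. Time passes only in rows, so rows that do not move let the fingers close. It gives the time, the measured TCP pose, the force, the opening and the grip force at its end, in the units of the state.
- env.get_state(): the state, without advancing time (a new reading comes with each control period).
- read_camera(name): name is "scene" or "top" or "wrist"; returns a dict with "color" (384x512x3 uint8, red, green, blue), "fx", "fy", "cx", "cy" (pixels), "R" (3x3) and "t" (3): a world point X has camera coordinates R X + t; the wrist camera has in their place "T_tool_cam" (4x4, takes a point from camera to tool coordinates, whose origin is the TCP and whose axes are the flange's). Camera axes: x right, y down, z forward; pixel columns grow to the right and rows downward; lengths in m; the calibration is good to about 2 mm. A picture is of the moment at which its call begins: read the wrist's pose just before it. There is no depth.
- env.job_done(): hands the job in; it is judged then, once.
The state is a dict: "time_s": time; "qpos": joint angles; "qvel": joint speeds; "joint_efforts": joint torques, N m; "ee_pos": TCP position; "tcp_rot": TCP orientation; "ft_force": force on the tool from outside, world axes, zero at the start; "moment": the same for the moment, N m; "width": finger opening in m; "grasp_force": force on a finger pad.
Only numpy, scipy, OpenCV 4.12 (cv2) and the standard library are available. Lean on these libraries where they do the work, as an engineer would, in place of code of your own. Each camera call takes 0.05 s, during which the arm holds its last target. There are 200 camera calls.

## Working session

There is one attempt and no reset: what is moved stays moved. The work goes in short steps, Python scripts to look and compute and a tool call to move; the robot and the scene stay as the last step left them, time stands still between calls to the robot, and variables do not carry over. Pictures are saved under pics/ and viewed, at most 10 in all, crops included, and the job is handed in when it is done.

Besides the shell and the picture viewer there is one more tool, called after ">>>" by a JSON object that holds its "method" and its "body", one argument or row to a line. apply_moves: Moves the arm, as the interface text tells. Its arguments: {"type":"object","properties":{"rows":{"type":"array"}},"required":["rows"]}

```bash
mkdir -p pics; python3 - <<'E'
from cell import env, read_camera
import cv2,numpy as np
s=env.get_state();print({k:np.round(v,3).tolist() for k,v in s.items()})
for n in("scene","top"):
    c=read_camera(n);cv2.imwrite(f"pics/{n}0.png",c["color"][...,::-1]);np.savez(f"{n}.npz",**c);print(n,c["fx"],c["fy"],c["cx"],c["cy"],c["R"].round(3).tolist(),c["t"])
E
```

```text
{'time_s': 0.0, 'qpos': [1.573, 0.386, 0.007, -0.001, -1.194, -0.259], 'qvel': [0.001, 0.002, -0.001, -0.001, 0.0, 0.002], 'joint_efforts': [0.0, -39.229, 18.84, 4.186, -0.005, -0.0], 'ee_pos': [0.159, 0.604, 0.23], 'tcp_rot': [3.113, -0.402, -0.0], 'ft_force': [-0.046, -0.173, 0.338], 'moment': [-0.005, -0.058, 0.001], 'grasp_force': 0.0, 'width': 0.085}
scene 395.35754386896895 395.35754386896895 252.6683743146608 197.97460593835137 [[0.624, -0.782, 0.008], [-0.494, -0.402, -0.771], [0.606, 0.477, -0.637]] [-0.28157148  0.36142685  1.4610854 ]
top 368.57662681265674 368.57662681265674 255.4398142231789 192.8188870632407 [[-0.026, -1.0, 0.007], [-0.997, 0.025, -0.068], [0.068, -0.009, -0.998]] [0.04218493 0.50558898 1.43916082]
```

View pics/scene0.png

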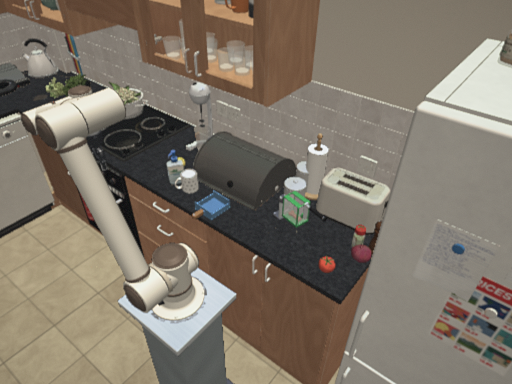

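View pics/top0.png

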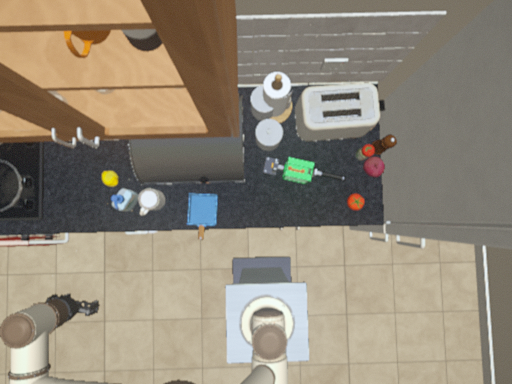

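The scene view shows the box (green lid) at about (296,208) and the scoop at (212,206). In the top view the lid is at (299,170), the crank sleeve at about (330,177), the scoop dish at (202,209) and its handle at (201,233).

```bash
cat > h.py <<'E'
import numpy as np,cv2
from cell import env,read_camera
def ray(c,u,v):
    d=c["R"].T@np.array([(u-c["cx"])/c["fx"],(v-c["cy"])/c["fy"],1.]);return -c["R"].T@c["t"],d
def onz(c,u,v,z):
    o,d=ray(c,u,v);return o+d*(z-o[2])/d[2]
def proj(c,X):
    p=c["R"]@np.array(X)+c["t"];return c["fx"]*p[0]/p[2]+c["cx"],c["fy"]*p[1]/p[2]+c["cy"]
def hsv(c):return cv2.cvtColor(c["color"],cv2.COLOR_RGB2HSV)
def blob(c,lo,hi,roi):
    m=cv2.inRange(hsv(c),lo,hi);k=np.zeros_like(m);x0,y0,x1,y1=roi;k[y0:y1,x0:x1]=m[y0:y1,x0:x1];return k
E
python3 - <<'E'
from h import *
t=dict(np.load("top.npz"));
def rect(m,z,name):
    p=np.argwhere(m)[:,::-1].astype(np.float32)
    X=np.array([onz(t,*q,z)[:2] for q in p]);r=cv2.minAreaRect((X*1000).astype(np.float32));print(name,len(p),r,X.mean(0))
rect(blob(t,(40,80,80),(85,255,255),(275,145,325,195)),.166,"lid")
rect(blob(t,(95,100,60),(125,255,255),(180,185,225,230)),.035,"dish")
rect(blob(t,(5,60,60),(22,255,255),(190,222,212,245)),.03,"handle")
print("toaster front check",onz(t,340,138,0.1))
a=t["color"][150:195,265:355];b=t["color"][185:245,175:230]
s=np.load("scene.npz")["color"]
f=lambda i,k:cv2.resize(i,None,fx=k,fy=k,interpolation=cv2.INTER_CUBIC)
o=np.zeros((600,800,3),np.uint8)
A=f(a,5);o[:225,:450]=A;B=f(b,5);o[:300,460:735]=B
C=f(s[180:240,265:345],5);o[300:600,:400]=C
C=f(s[180:240,180:260],5);o[300:600,400:800]=C
cv2.imwrite("pics/crop.png",o[...,::-1])
E
```

```text
lid 607 ((572.648681640625, -122.74772644042969), (106.11365509033203, 89.1372299194336), 76.19509887695312) [ 0.57536853 -0.1235893 ]
dish 954 ((445.8061218261719, 238.56028747558594), (116.273681640625, 128.16912841796875), 88.54000854492188) [0.44786163 0.23813423]
handle 77 ((356.38818359375, 245.74960327148438), (24.87773323059082, 51.479156494140625), 82.75494384765625) [0.35826776 0.245422  ]
toaster front check [ 0.69982928 -0.29420163  0.1       ]
```

View pics/crop.png

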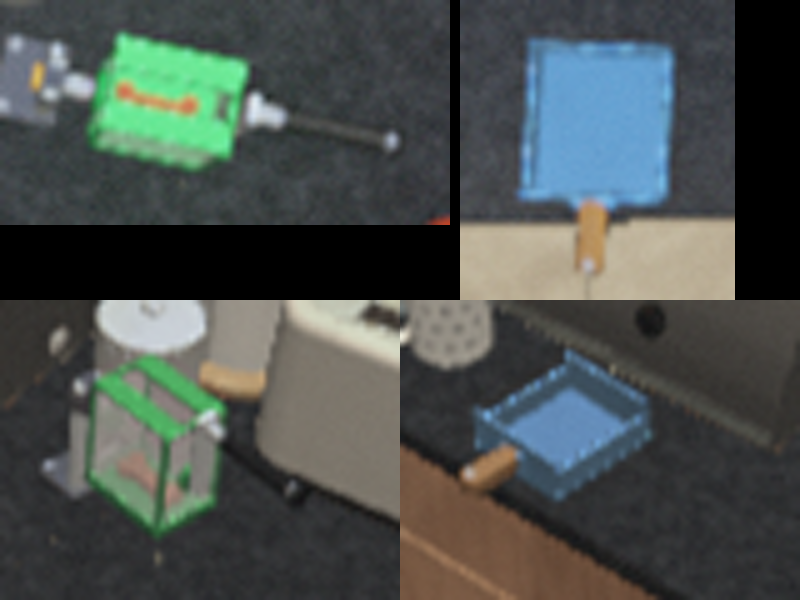

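The crops show the lid's far edge running from (120,33) to (248,60), the crank pin's tip at (390,140), and the post at (30,80). The scoop's rim corners are (526,40), (672,45), (665,205) and (520,195), with the handle from (592,205) to (588,265). These are all crop coordinates at 5x.

```bash
python3 - <<'E'
from h import *
t=dict(np.load("top.npz"));s=dict(np.load("scene.npz"))
T=lambda x,y,z:onz(t,265+x/5,150+y/5,z)[:2]*1000
D=lambda x,y,z:onz(t,175+(x-460)/5,185+y/5,z)[:2]*1000
a,b=T(120,33,.166),T(248,60,.166);d=a-b
yaw=np.degrees(np.arctan2(-d[0],d[1]));print("lid far",a,b,"len",np.hypot(*d),"yaw",yaw)
e1,e2=T(265,115,.17),T(392,141,.17);d=e1-e2;print("crank",e1,e2,np.degrees(np.arctan2(-d[0],d[1])),np.hypot(*d))
for w in (yaw,np.degrees(np.arctan2(-d[0],d[1]))):
    r=np.radians(w);X=np.array([np.cos(r),np.sin(r)]);print("center",(a+b)/2-33*X)
    Y=np.array([-X[1],X[0]]);print(" from crank tip",e2+156*Y)
c=[D(526,40,.046),D(672,45,.046),D(665,205,.046),D(520,195,.046)];print("dish",np.round(c),np.mean(c,0))
print("handle",D(592,205,.033),D(588,268,.028))
# dish in scene : corners of rim
S=lambda x,y,z:onz(s,180+(x-400)/5,180+(y-300)/5,z)[:2]*1000
print("dish scene",[S(*p,.046).round() for p in((568,357),(648,407),(558,470),(478,413))])
C=lambda x,y,z:onz(s,265+x/5,180+(y-300)/5,z)[:2]*1000
print("lid scene",[C(*p,.166).round() for p in((95,382),(140,357),(222,408),(165,440))], "tip",C(296,490,.17))
E
```

```text
lid far [622.9473305  -92.73885727] [ 601.23263012 -183.56028203] len 93.38125833660652 yaw -13.446546498966127
crank [ 560.96304233 -193.50291415] [ 540.13142078 -283.08717808] -13.09072310624168 91.97443558105205
center [ 579.99459982 -130.47581235]
 from crank tip [ 576.40736438 -131.36356121]
center [ 579.94756279 -130.67528066]
 from crank tip [ 575.46442328 -131.14120435]
dish [[510. 289.]
 [504. 177.]
 [381. 184.]
 [391. 296.]] [446.44941247 236.52728632]
handle [381.76401573 242.27233694] [333.00182322 246.85041239]
dish scene [array([499., 275.]), array([492., 168.]), array([377., 172.]), array([388., 282.])]
lid scene [array([554., -84.]), array([606., -94.]), array([ 593., -184.]), array([ 529., -170.])] tip [ 540.17465063 -284.8550265 ]
```

>>> {"method": "apply_moves", "body": {
  "rows": [
    [0,0,-10.7,0,0,0,1],
    [0,0,0,0.0265,0.0434,0,1],
    [0,0,0,0.0265,0.0434,0,1],
    [0,0,0,0.0265,0.0434,0,1],
    [0,0,0,0.0265,0.0434,0.01,1]
  ]
}}

```text
time_s: 0.72
ee_pos: [0.2529, 0.4226, 0.2215]
tcp_rot: [-3.139, 0.109, -0.001]
ft_force: [0.6, -0.6, -1.0]
width: 0.0856
grasp_force: 0.0
```

>>> {"method": "apply_moves", "body": {
  "rows": [
    [0,0,0,0.0265,0.0434,0.02,1],
    [0,0,0,0.0265,0.0434,0.02,1],
    [0,0,0,0.0265,0.0434,0.02,1],
    [0,0,0,0.0265,0.0434,0.02,1],
    [0,0,0,0,0,0,1]
  ]
}}

```text
time_s: 1.35
ee_pos: [0.3455, 0.2394, 0.1396]
tcp_rot: [3.135, -0.118, -0.005]
ft_force: [0.5, 0.2, 0.2]
width: 0.0855
grasp_force: 0.0
```

```bash
cat >> h.py <<'E'
from scipy.spatial.transform import Rotation as Ro
def wcam():
    s=env.get_state();c=read_camera("wrist");T=np.array(c["T_tool_cam"]);R=Ro.from_rotvec(s["tcp_rot"]).as_matrix()
    Rc=R@T[:3,:3];tc=R@T[:3,3]+s["ee_pos"];c["R"]=Rc.T;c["t"]=-Rc.T@tc;return s,c
E
python3 - <<'E'
from h import *
s,c=wcam();print(s["ee_pos"],s["tcp_rot"],s["time_s"])
np.savez("w1.npz",**c);cv2.imwrite("pics/w1.png",c["color"][...,::-1])
print(proj(c,s["ee_pos"]),proj(c,[.346,.243,.022]))
E
```

```text
[0.34545758 0.2393658  0.13955135] [ 3.13511949 -0.1179609  -0.00506067] 1.35
(np.float64(259.15916115713134), np.float64(245.82647490443085)) (np.float64(254.32290266005893), np.float64(184.69952031227947))
```

View pics/w1.png

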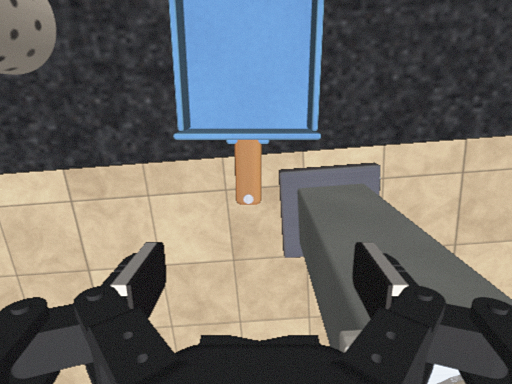

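The wrist view shows the handle vertical, from (248,140) to (248,204). The dish's near wall top runs from (175,136) to (320,135).

```bash
python3 - <<'E'
from h import *
c=dict(np.load("w1.npz"))
for p in((248.5,142,.033),(248.5,198,.03),(175,136,.046),(320,135,.046)):print(p,onz(c,*p).round(4))
E
```

```text
(248.5, 142, 0.033) [0.3839 0.2445 0.033 ]
(248.5, 198, 0.03) [0.337  0.2485 0.03  ]
(175, 136, 0.046) [0.394 0.298 0.046]
(320, 135, 0.046) [0.3867 0.1906 0.046 ]
```

>>> {"method": "apply_moves", "body": {
  "rows": [
    [0,0,0,0.006,-0.0078,0.03,1],
    [0,0,0,0,0,0.045,1],
    [0,0,0,0,0,0.04,1],
    [0,0,0,0,0,0.0166,1],
    [0,0,0,0,0,0,1]
  ]
}}

```text
time_s: 2.02
ee_pos: [0.352, 0.2513, 0.0089]
tcp_rot: [3.138, -0.107, -0.002]
ft_force: [-0.5, 0.5, 1.0]
width: 0.0857
grasp_force: 0.0
```

>>> {"method": "apply_moves", "body": {
  "rows": [
    [0,0,0,0,0,0,0],
    [0,0,0,0,0,0,0],
    [0,0,0,0,0,0,0],
    [0,0,0,0,0,0,0],
    [0,0,0,0,0,0,0]
  ]
}}

```text
time_s: 2.65
ee_pos: [0.3525, 0.2506, 0.0104]
tcp_rot: [-3.14, 0.109, -0.001]
ft_force: [-1.3, -0.8, 6.5]
width: 0.0211
grasp_force: 59.1
```

>>> {"method": "apply_moves", "body": {
  "rows": [
    [0,0,0,0.0053,0.0334,0,0],
    [0,0,0,0.0053,0.0334,0,0],
    [0,0,0,0.0053,0.0334,0,0],
    [0,0,0,0.0053,0.0334,0,0],
    [0,0,0,0.0053,0.0334,0,0]
  ]
}}

```text
time_s: 3.28
ee_pos: [0.3688, 0.0826, 0.0105]
tcp_rot: [-3.137, 0.107, -0.006]
ft_force: [1.1, 2.5, 2.2]
width: 0.0206
grasp_force: 59.7
```

>>> {"method": "apply_moves", "body": {
  "rows": [
    [0,0,0,0.0053,0.0334,0,0],
    [0,0,0,0.0053,0.0334,0,0],
    [0,0,0,0.0053,0.0334,0,0],
    [0,0,0,0.0053,0.0334,0,0],
    [0,0,0,0.0053,0.0334,0,0]
  ]
}}

```text
time_s: 3.9
ee_pos: [0.3835, -0.0868, 0.0104]
tcp_rot: [-3.139, 0.108, -0.005]
ft_force: [0.9, 3.1, 2.5]
width: 0.0206
grasp_force: 59.7
```

>>> {"method": "apply_moves", "body": {
  "rows": [
    [0,0,3,0,0,0,0],
    [0,0,3,0,0,0,0],
    [0,0,3.2,0,0,0,0],
    [0,0,0,0,0,0,0]
  ]
}}

```text
time_s: 4.4
ee_pos: [0.3836, -0.0861, 0.0104]
tcp_rot: [-3.12, 0.36, -0.006]
ft_force: [2.2, -0.9, 3.1]
width: 0.0208
grasp_force: 60.1
```

```bash
python3 - <<'E'
from h import *
s,c=wcam();print(s["ee_pos"],s["tcp_rot"],s["time_s"],s["width"])
np.savez("w2.npz",**c);cv2.imwrite("pics/w2.png",c["color"][...,::-1])
t=read_camera("top");np.savez("top2.npz",**t)
m=blob(t,(95,100,60),(125,255,255),(230,160,330,230));p=np.argwhere(m)[:,::-1]
X=np.array([onz(t,*q,.04)[:2] for q in p]);print(len(p),cv2.minAreaRect((X*1000).astype(np.float32)))
E
```

```text
[ 0.38364392 -0.0860607   0.01036356] [-3.12012777  0.35964481 -0.00570451] 4.4 0.02075103046441596
855 ((477.7989501953125, -110.34687805175781), (115.25894165039062, 125.53363037109375), 76.99759674072266)
```

View pics/w2.png

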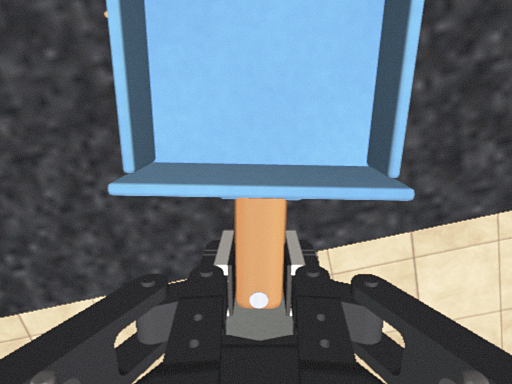

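The wrist view shows the handle gripped squarely. The dish's near wall runs from (110,188) to (412,194).

```bash
python3 - <<'E'
from h import *
c=dict(np.load("w2.npz"))
a,b=onz(c,110,190,.046),onz(c,412,197,.046);d=a-b;y=np.arctan2(-d[0],d[1]);print(a,b,np.degrees(y),np.hypot(*d[:2]),(a+b)/2+.06*np.array([np.cos(y),np.sin(y),0]))
t=dict(np.load("top2.npz"))
for lo,hi,n in(((40,80,80),(85,255,255),"lid"),):
    m=blob(t,lo,hi,(275,145,325,195));print(n,proj(t,[.575,-.131,.166]),np.argwhere(m).mean(0)[::-1])
X=np.array([.9736,-.228]);Y=np.array([.228,.9736]);O=np.array([.575,-.131])
for dx in(-33,33):
  for dy in (-46,46):print(dx,dy,(np.array(proj(t,[*(O+X*dx/1e3+Y*dy/1e3),.166]))-[265,150])*5)
print("tip",(np.array(proj(t,[*(O-Y*.156),.170]))-[265,150])*5)
E
```

```text
[ 0.4331236  -0.04339927  0.046     ] [ 0.40631343 -0.14737896  0.046     ] -14.458260048815262 0.10738045041547475 [ 0.4778183 -0.1103696  0.046    ]
lid (np.float64(300.15330538870734), np.float64(169.6612677708698)) [298.11295681 169.51162791]
-33 -46 [230.10773817 156.48192694]
-33 46 [103.43316594 130.32089479]
33 -46 [247.88679912  66.38609547]
33 46 [121.63762143  40.35803702]
tip [391.75282644 141.9868017 ]
```

```bash
python3 - <<'E'
import numpy as np
print(np.load("w2.npz")["T_tool_cam"].round(3))
E
```

```text
[[ 0.001 -0.962 -0.273  0.069]
 [ 1.     0.001 -0.001  0.   ]
 [ 0.001 -0.273  0.962 -0.143]
 [ 0.     0.     0.     1.   ]]
```

>>> {"method": "apply_moves", "body": {
  "rows": [
    [0,0,0,0,0,0,0.5],
    [0,0,0,0,0,0,0.5],
    [0,8,0,0,0,-0.002,0.5],
    [0,8,0,0,0,-0.002,0.5],
    [0,0,0,0,0,0,0.5]
  ]
}}

```text
time_s: 5.12
ee_pos: [0.3909, -0.0953, 0.0547]
tcp_rot: [3.08, -0.357, 0.328]
ft_force: [-0.8, -0.1, -1.3]
width: 0.0426
grasp_force: 0.0
```

>>> {"method": "apply_moves", "body": {
  "rows": [
    [0,0,0,0,0,0,0],
    [0,0,0,0,0,0,0],
    [0,0,0,0,0,0,0],
    [0,0,0,0,0,0,0]
  ]
}}

```text
time_s: 5.62
ee_pos: [0.389, -0.0954, 0.0516]
tcp_rot: [3.08, -0.358, 0.315]
ft_force: [0.6, 0.9, 0.1]
width: -0.0002
grasp_force: 0.0
```

>>> {"method": "apply_moves", "body": {
  "rows": [
    [0,0,0,0,0,0,0.6],
    [0,-8,0,0,0,0,0.6],
    [0,-8,0,0,0,0,0.6],
    [0,0,0,0,0,0,0.6]
  ]
}}

```text
time_s: 6.12
ee_pos: [0.3976, -0.1088, 0.055]
tcp_rot: [3.09, -0.379, 0.002]
ft_force: [-0.6, 0.1, 0.2]
width: 0.0512
grasp_force: 0.0
```

```bash
cat >> h.py <<'E'
def go(p,yaw=None):
    s=env.get_state();R=Ro.from_rotvec(s["tcp_rot"]).as_matrix();print("pos",s["ee_pos"].round(4) if hasattr(s["ee_pos"],"round") else s["ee_pos"],"t",s["time_s"])
    print("toolx",R[:,0].round(3),"tooly",R[:,1].round(3),"toolz",R[:,2].round(3));print("shift",(R.T@(np.array(p)-s["ee_pos"])).round(4))
E
python3 -c "
from h import *
go([.3836,-.0861,.0104])"
```

```text
pos [ 0.3976 -0.1088  0.055 ] t 6.125
toolx [ 0.97  -0.241  0.005] tooly [-0.241 -0.97   0.028] toolz [-0.002 -0.028 -1.   ]
shift [-0.0193 -0.0199  0.044 ]
```

```bash
python3 - <<'E'
from h import *
s,c=wcam();cv2.imwrite("pics/w3.png",c["color"][...,::-1]);np.savez("w3.npz",**c)
m=cv2.inRange(hsv(c),(5,110,100),(20,255,255));n,l,st,ce=cv2.connectedComponentsWithStats(m);i=1+st[1:,4].argmax();print(st[i],ce[i])
p=np.argwhere(l==i)[:,::-1];v0,v1=p[:,1].min(),p[:,1].max()
for v in np.linspace(v0+4,v1-8,5).astype(int):
    u=p[p[:,1]==v,0];print(v,u.min(),u.max(),onz(c,(u.min()+u.max())/2,v,.033).round(4))
t=read_camera("top")
m=blob(t,(95,100,60),(125,255,255),(230,160,330,230));p=np.argwhere(m)[:,::-1]
X=np.array([onz(t,*q,.04)[:2] for q in p]);print(len(p),cv2.minAreaRect((X*1000).astype(np.float32)))
E
```

```text
[ 206  209   40   81 2830] [225.96289753 245.70565371]
213 206 244 [ 0.4113 -0.0934  0.033 ]
230 207 244 [ 0.4015 -0.091   0.033 ]
247 208 245 [ 0.3913 -0.0887  0.033 ]
264 209 244 [ 0.3809 -0.0858  0.033 ]
281 210 244 [ 0.3701 -0.0831  0.033 ]
760 ((479.3160400390625, -110.58781433105469), (114.44927215576172, 122.59280395507812), 76.22554779052734)
```

>>> {"method": "apply_moves", "body": {
  "rows": [
    [1.65,0,0,0,0,0,0.6],
    [0,0,0,-0.0188,-0.0183,0,0.6],
    [0,0,0,0,0,0.02,0.6],
    [0,0,0,0,0,0.024,0.6],
    [0,0,0,0,0,0,0.6]
  ]
}}

```text
time_s: 6.85
ee_pos: [0.3756, -0.0877, 0.0093]
tcp_rot: [3.115, -0.379, -0.009]
ft_force: [-0.6, -0.3, 0.1]
width: 0.0512
grasp_force: 0.0
```

>>> {"method": "apply_moves", "body": {
  "rows": [
    [0,0,0,0,0,0,0],
    [0,0,0,0,0,0,0],
    [0,0,0,0,0,0,0],
    [0,0,0,0,0,0,0]
  ]
}}

```text
time_s: 7.35
ee_pos: [0.3793, -0.087, 0.0112]
tcp_rot: [3.118, -0.38, 0.001]
ft_force: [-1.7, 0.8, 6.8]
width: 0.0206
grasp_force: 60.1
```

>>> {"method": "apply_moves", "body": {
  "rows": [
    [0,0,0,0.018,0,0,0],
    [0,0,0,0.018,0,0,0],
    [0,0,0,0.018,0,0,0],
    [0,0,0,0,0,0,0.6],
    [0,0,0,0,0,0,0.6]
  ]
}}

```text
time_s: 7.98
ee_pos: [0.4313, -0.1001, 0.0105]
tcp_rot: [3.118, -0.381, -0.001]
ft_force: [0.7, 0.3, 0.6]
width: 0.0514
grasp_force: 0.0
```

```bash
python3 -c "
from h import *
go([.42,-.1,.02])"
```

```text
pos [ 0.4313 -0.1001  0.0105] t 7.975
toolx [ 0.971 -0.241 -0.   ] tooly [-0.241 -0.971  0.001] toolz [-0.    -0.001 -1.   ]
shift [-0.011   0.0027 -0.0095]
```

>>> {"method": "apply_moves", "body": {
  "rows": [
    [0,7,0,0,0,-0.001,0.6],
    [0,7,0,0,0,-0.001,0.6],
    [0,0,0,0,0,0,0.6]
  ]
}}

```text
time_s: 8.35
ee_pos: [0.4361, -0.1051, 0.0357]
tcp_rot: [3.093, -0.373, 0.322]
ft_force: [-0.2, 0.1, -0.1]
width: 0.051
grasp_force: 0.0
```

```bash
python3 -c "
from h import *
go([.4313,-.1001,.0125]);print(env.get_state()['qpos'])"
```

```text
pos [ 0.4361 -0.1051  0.0357] t 8.35
toolx [ 0.951 -0.234  0.204] tooly [-0.236 -0.972 -0.015] toolz [ 0.202 -0.034 -0.979]
shift [-0.0105 -0.0034  0.0216]
[ 0.14192017  0.28295763 -0.94268801  0.39826158 -0.16062422  0.80158464]
```

>>> {"method": "apply_moves", "body": {
  "rows": [
    [0,0,0,0,0,-0.03,0.6],
    [0,-7,10.5,0,0,-0.02,0.6],
    [0,-7,10.5,0,0,0,0.6],
    [0,0,10.6,0,0,0,0.6],
    [0,0,10.6,0,0,0,0.6]
  ]
}}

```text
time_s: 8.98
ee_pos: [0.4299, -0.1021, 0.0838]
tcp_rot: [-2.767, 1.38, 0.013]
ft_force: [-0.1, 0.0, 0.0]
width: 0.051
grasp_force: 0.0
```

>>> {"method": "apply_moves", "body": {
  "rows": [
    [0,0,10.6,0,0,0,0.6],
    [0,0,10.6,0,0,0,0.6],
    [0,0,10.6,0,0,0,0.6],
    [0,0,10.6,0,0,0,0.6],
    [0,0,10.6,0,0,0,0.6]
  ]
}}

```text
time_s: 9.6
ee_pos: [0.4294, -0.102, 0.0838]
tcp_rot: [-1.867, 2.476, 0.047]
ft_force: [0.5, -0.8, 0.4]
width: 0.0512
grasp_force: 0.0
```

>>> {"method": "apply_moves", "body": {
  "rows": [
    [0,0,10.6,0,0,0,0.6],
    [0,0,10.6,0,0,0,0.6],
    [0,0,10.6,0,0,0,0.6],
    [0,0,10.6,0,0,0,0.6],
    [0,0,10.6,0,0,0,0.6]
  ]
}}

```text
time_s: 10.22
ee_pos: [0.4294, -0.102, 0.0838]
tcp_rot: [-0.569, 3.066, 0.07]
ft_force: [1.1, 0.3, -0.0]
width: 0.0512
grasp_force: 0.0
```

>>> {"method": "apply_moves", "body": {
  "rows": [
    [0,0,10.6,0,0,0,0.6],
    [0,0,10.6,0,0,0,0.6],
    [0,0,0,0,0,0,0.6]
  ]
}}

```text
time_s: 10.6
ee_pos: [0.4293, -0.1022, 0.0839]
tcp_rot: [-0.008, 3.127, 0.074]
ft_force: [-0.2, 0.4, -0.4]
width: 0.0512
grasp_force: 0.0
```

```bash
python3 - <<'E'
from h import *
go([.4313,-.1001,.012]);print(env.get_state()['qpos'])
t=read_camera("top");np.savez("top3.npz",**t)
m=blob(t,(95,100,60),(125,255,255),(230,150,330,230));p=np.argwhere(m)[:,::-1]
X=np.array([onz(t,*q,.04)[:2] for q in p]);print(len(p),cv2.minAreaRect((X*1000).astype(np.float32)))
o=[cv2.resize(i["color"][a:b,e:f][...,::-1],(400,400),interpolation=2) for i,a,b,e,f in((t,140,240,245,345),(read_camera("scene"),160,260,240,340))]
cv2.imwrite("pics/c4.png",np.hstack(o))
E
```

```text
pos [ 0.4293 -0.1022  0.0839] t 10.6
toolx [-1.    -0.005 -0.014] tooly [-0.006  0.999  0.048] toolz [ 0.014  0.048 -0.999]
shift [-0.001  -0.0013  0.0719]
[ 0.10274608  0.25589109 -0.59961421 -0.07157062 -0.6979765  -1.61390252]
480 ((512.4569091796875, -120.71932983398438), (119.70438385009766, 76.0142822265625), 81.94075012207031)
```

View pics/c4.png

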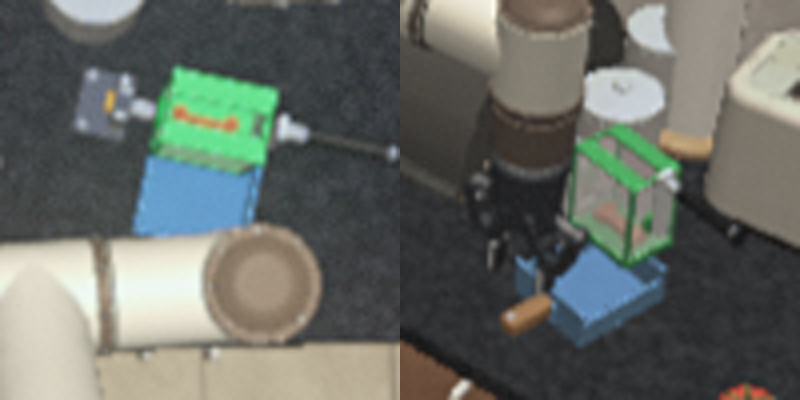

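The top crop (4x) shows the scoop's front part under the box, aligned with it; the lid is at (215,115) and the dish's left edge runs from (150,160) to (135,235). The arm hides the rest.

```bash
cat >> h.py <<'E'
def goto(p,yaw,flip=False):
    "turn needed first (tool axes, deg), then shift in the turned tool axes"
    s=env.get_state();R=Ro.from_rotvec(s["tcp_rot"]);y=np.radians(yaw)
    G=Ro.from_euler("z",y)*Ro.from_euler("x",np.pi)
    print("pos",np.round(s["ee_pos"],4),"turn",np.degrees((R.inv()*G).as_rotvec()).round(2),"shift",G.inv().apply(np.array(p)-s["ee_pos"]).round(4),"q6",s["qpos"][5])
E
python3 - <<'E'
from h import *
s,c=wcam()
m=cv2.inRange(hsv(c),(5,110,100),(20,255,255));n,l,st,ce=cv2.connectedComponentsWithStats(m);i=1+st[1:,4].argmax();print(st[i])
p=np.argwhere(l==i)[:,::-1];v0,v1=p[:,1].min(),p[:,1].max()
for v in np.linspace(v0+4,v1-8,4).astype(int):
    u=p[p[:,1]==v,0];print(v,u.min(),u.max(),onz(c,(u.min()+u.max())/2,v,.033).round(4))
goto([.436,-.102,.011],180-13.8)
E
```

```text
[ 231  185   48   87 2532]
189 247 272 [ 0.4134 -0.0997  0.033 ]
213 241 275 [ 0.4297 -0.1005  0.033 ]
238 235 268 [ 0.4474 -0.1048  0.033 ]
263 234 260 [ 0.4661 -0.1079  0.033 ]
pos [ 0.4288 -0.1026  0.084 ] turn [ 2.75  0.44 14.11] shift [-0.0069  0.0023  0.073 ] q6 -1.6145759719079993
```

>>> {"method": "apply_moves", "body": {
  "rows": [
    [1.4,0.2,7,0,0,0,0.6],
    [1.4,0.2,7,0,0,0,0.6],
    [0,0,0,-0.007,0.002,0.02,0.6],
    [0,0,0,0,0,0.03,0.6],
    [0,0,0,0,0,0.023,0.6]
  ]
}}

```text
time_s: 11.38
ee_pos: [0.4357, -0.1027, 0.0103]
tcp_rot: [0.375, 3.119, -0.002]
ft_force: [1.0, 0.2, 0.9]
width: 0.051
grasp_force: 0.0
```

>>> {"method": "apply_moves", "body": {
  "rows": [
    [0,0,0,0,0,0,0],
    [0,0,0,0,0,0,0],
    [0,0,0,0,0,0,0],
    [0,0,0,0,0,0,0]
  ]
}}

```text
time_s: 11.88
ee_pos: [0.4358, -0.1028, 0.0118]
tcp_rot: [0.378, 3.117, -0.002]
ft_force: [-0.1, 0.7, -2.4]
width: 0.0211
grasp_force: 59.7
```

```bash
python3 - <<'E'
from h import *
goto([.4825,-.1105,.011],180-13.2)
E
```

```text
pos [ 0.4358 -0.1028  0.0118] turn [-0.06  0.1  -0.62] shift [-0.0472  0.0032  0.0008] q6 -1.9493882390930395
```

>>> {"method": "apply_moves", "body": {
  "rows": [
    [0,0,-0.6,-0.012,0.001,0,0],
    [0,0,0,-0.012,0.001,0,0],
    [0,0,0,-0.012,0.001,0,0],
    [0,0,0,-0.011,0,0,0],
    [0,0,0,0,0,0,0]
  ]
}}

```text
time_s: 12.5
ee_pos: [0.4844, -0.111, 0.0115]
tcp_rot: [0.361, 3.117, -0.002]
ft_force: [1.8, -1.3, 0.3]
width: 0.0206
grasp_force: 60.0
```

>>> {"method": "apply_moves", "body": {
  "rows": [
    [0,0,0,0,0,0,0.6],
    [0,0,0,0,0,0,0.6],
    [0,0,0,0,0,-0.03,0.6],
    [0,0,0,0.01,0,-0.04,0.6],
    [0,0,0,0.04,0,-0.05,0.6]
  ]
}}

```text
time_s: 13.12
ee_pos: [0.4349, -0.0993, 0.1308]
tcp_rot: [0.362, 3.12, -0.003]
ft_force: [0.3, 0.4, 1.4]
width: 0.0512
grasp_force: 0.0
```

>>> {"method": "apply_moves", "body": {
  "rows": [
    [0,0,10,0.02,0,-0.06,1],
    [0,0,10.6,0,-0.02,-0.05,1],
    [0,0,10.6,0,-0.03,0,1],
    [0,0,10.6,0,-0.04,0,1],
    [0,0,10.6,0,-0.04,0,1]
  ]
}}

```text
time_s: 13.75
ee_pos: [0.3286, -0.1901, 0.2395]
tcp_rot: [1.709, 2.634, -0.002]
ft_force: [0.3, -0.8, 0.6]
width: 0.0854
grasp_force: 0.0
```

```bash
python3 - <<'E'
from h import *
s,c=wcam();np.savez("w5.npz",**c)
t=read_camera("top");np.savez("top5.npz",**t);sc=read_camera("scene");np.savez("scene5.npz",**sc)
o=[cv2.resize(i["color"][a:b,e:f][...,::-1],(400,400),interpolation=2) for i,a,b,e,f in((t,140,240,245,345),(sc,160,260,240,340))]
cv2.imwrite("pics/c5.png",np.hstack(o))
goto([.575-.228*.122,-.131-.9736*.122,.23],-13.2-90);print(s["qpos"])
E
```

```text
pos [ 0.3282 -0.19    0.2395] turn [-1.2000e-01  6.0000e-02 -1.4254e+02] shift [ 0.0082 -0.2268  0.0095] q6 -2.630360186045934
[-8.84966493e-02 -6.03465885e-02 -5.21082739e-01  1.76458672e-03
 -1.10920444e+00 -2.63434682e+00]
```

View pics/c5.png

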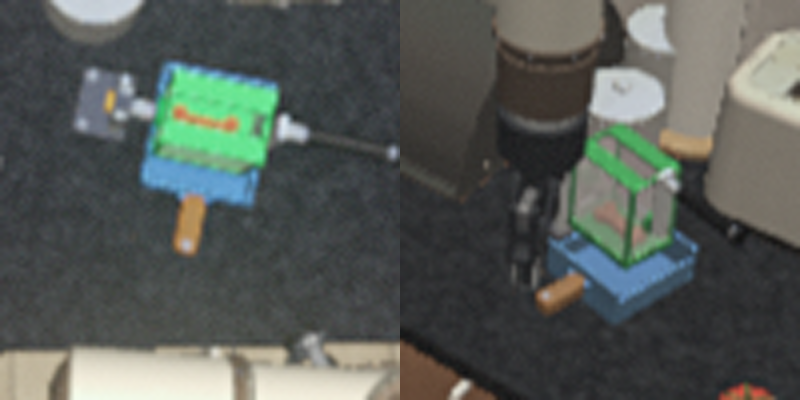

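The top crop shows the dish's rim corners at (165,62), (278,85), (252,207) and (143,183), with the box above its middle. The crank pin tip is at (392,153) and both views look clear.

```bash
python3 - <<'E'
from h import *
t=dict(np.load("top5.npz"))
c=[onz(t,245+x/4,140+y/4,.046)[:2] for x,y in((165,62),(278,85),(252,207),(143,183))];print(np.round(c,3),np.mean(c,0))
E
```

```text
[[ 0.647 -0.095]
 [ 0.622 -0.204]
 [ 0.503 -0.174]
 [ 0.53  -0.069]] [ 0.57560755 -0.13561719]
```

>>> {"method": "apply_moves", "body": {
  "rows": [
    [0,0,-10.6,0,0,0,1],
    [0,0,-10.6,0,0,0,1],
    [0,0,-10.6,0,0,0,1],
    [0,0,-10.6,0,0,0,1],
    [0,0,-10.6,0,0,0,1]
  ]
}}

```text
time_s: 14.52
ee_pos: [0.3303, -0.189, 0.2394]
tcp_rot: [0.333, 3.123, -0.003]
ft_force: [-0.2, -0.1, 0.8]
width: 0.0854
grasp_force: 0.0
```

>>> {"method": "apply_moves", "body": {
  "rows": [
    [0,0,-10.6,0,0,0,1],
    [0,0,-10.6,0,0,0,1],
    [0,0,-10.6,0,0,0,1],
    [0,0,-10.6,0,0,0,1],
    [0,0,-10.6,0,0,0,1]
  ]
}}

```text
time_s: 15.15
ee_pos: [0.3303, -0.189, 0.2394]
tcp_rot: [1.096, -2.944, 0.003]
ft_force: [0.9, 0.0, 0.1]
width: 0.0855
grasp_force: 0.0
```

>>> {"method": "apply_moves", "body": {
  "rows": [
    [0,0,-10.6,0,-0.03,-0.01,1],
    [0,0,-10.6,0,-0.03,0,1],
    [0,0,-10.6,0,-0.03,0,1],
    [0,0,-4.1,0,-0.03,0,1],
    [0,0,0,0,-0.05,0,1]
  ]
}}

```text
time_s: 15.78
ee_pos: [0.477, -0.2664, 0.2498]
tcp_rot: [1.942, -2.469, 0.003]
ft_force: [0.3, -0.3, 1.0]
width: 0.0858
grasp_force: 0.0
```

```bash
python3 - <<'E'
from h import *
goto([.576-.228*.122,-.131-.9736*.122,.25],-13.2-90)
s,c=wcam();np.savez("w6.npz",**c);cv2.imwrite("pics/w6.png",c["color"][...,::-1])
E
```

```text
pos [ 0.477  -0.2664  0.2498] turn [-0.06 -0.09 -0.43] shift [-0.0325 -0.0655 -0.0002] q6 -0.026800806346769845
```

View pics/w6.png

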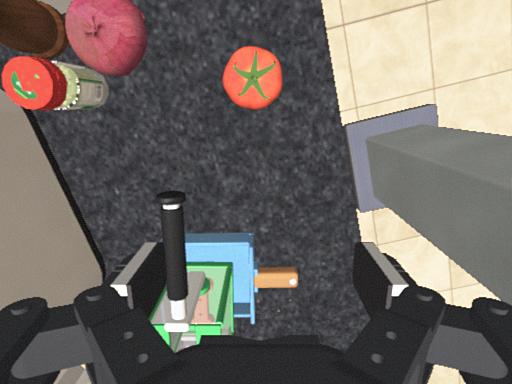

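The wrist view shows the black sleeve from (173,203) at its outer end to (178,299) at its inner end.

```bash
python3 - <<'E'
from h import *
c=dict(np.load("w6.npz"))
a,b=onz(c,173,203,.17)[:2],onz(c,178,299,.17)[:2];d=b-a;L=np.hypot(*d);Y=d/L
print(a,b,L,np.degrees(np.arctan2(-d[0],d[1])));m=(a+b)/2;print("mid",m,"stand",m+.116*Y)
for y in(.116,.124):
  goto([*(m-(y-.116)*Y),.151],-13.2-90)
print(proj(c,[*m,.17]))
E
```

```text
[ 0.53944859 -0.27836802] [ 0.56071276 -0.19904438] 0.08212432247444776 -15.006378695346035
mid [ 0.55008067 -0.2387062 ] stand [ 0.58011616 -0.12666215]
pos [ 0.4832 -0.2679  0.2484] turn [-0.21 -0.19 -0.36] shift [-0.0437 -0.0585  0.0974] q6 -0.02714317930432251
pos [ 0.4832 -0.2679  0.2484] turn [-0.21 -0.19 -0.36] shift [-0.0358 -0.0582  0.0974] q6 -0.02714317930432251
(np.float64(175.61396904411419), np.float64(253.18820564698203))
```

>>> {"method": "apply_moves", "body": {
  "rows": [
    [0,0,-0.4,-0.018,-0.029,0,1],
    [0,0,0,-0.018,-0.029,0.02,1],
    [0,0,0,0,0,0.04,1],
    [0,0,0,0,0,0.037,1],
    [0,0,0,0,0,0,1]
  ]
}}

```text
time_s: 16.45
ee_pos: [0.5391, -0.2441, 0.1492]
tcp_rot: [1.947, -2.459, -0.007]
ft_force: [0.7, -0.2, 0.8]
width: 0.0856
grasp_force: 0.0
```

```bash
python3 - <<'E'
from h import *
goto([.548,-.2465,.151],-13.2-90)
E
```

```text
pos [ 0.5391 -0.2441  0.1492] turn [ 0.41 -0.09 -0.06] shift [ 0.0003 -0.0092 -0.0018] q6 -0.08083415940452164
```

>>> {"method": "apply_moves", "body": {
  "rows": [
    [0,0,0,0,0,0,1],
    [0,0,0,0,0,0,0],
    [0,0,0,0,0,0,0],
    [0,0,0,0,0,0,0],
    [0,0,0,0,0,0,0]
  ]
}}

```text
time_s: 17.08
ee_pos: [0.5416, -0.2455, 0.1535]
tcp_rot: [-1.948, 2.464, -0.006]
ft_force: [0.8, 1.1, 3.4]
width: 0.0147
grasp_force: 58.5
```

```bash
python3 - <<'E'
from h import *
goto([.548,-.2465,.151],-13.2-90);s=env.get_state();print(s["ft_force"],s["moment"],s["width"])
E
```

```text
pos [ 0.5416 -0.2455  0.1535] turn [-0.18 -0.1  -0.13] shift [-0.0005 -0.0065  0.0025] q6 -0.0813606257918906
[0.75101108 1.05165177 3.38254861] [ 0.42275313 -0.23400476 -0.1080683 ] 0.014721299808100484
```

>>> {"method": "apply_moves", "body": {
  "rows": [
    [0,0,0,0,0.009,0.0016,0],
    [0,0,0,0,0.0086,0.0029,0],
    [0,0,0,0,0.0081,0.0042,0],
    [0,0,0,0,0.0073,0.0054,0],
    [0,0,0,0,0.0065,0.0064,0]
  ]
}}

```text
time_s: 17.7
ee_pos: [0.5037, -0.236, 0.1316]
tcp_rot: [-1.947, 2.462, -0.007]
ft_force: [7.8, 1.0, -5.0]
width: 0.0152
grasp_force: 58.6
```

```bash
cat >> h.py <<'E'
def pin(O=(.576,-.131)):
    s=env.get_state();R=Ro.from_rotvec(s["tcp_rot"]);g=R.apply([0,0,-.019])+s["ee_pos"];X=np.array([.9736,-.228]);Y=np.array([.228,.9736])
    d=g[:2]-O;x,y,z=d@X*1e3,d@Y*1e3,(g[2]-.11)*1e3
    print("t",s["time_s"],"pin x,y,z",np.round([x,y,z],1),"r",np.hypot(x,z).round(1),"theta",(np.arctan2(-x,z)%6.283).round(3),"F",np.round(s["ft_force"],1),"M",np.round(s["moment"],2),"w",s["width"])
E
python3 -c "
from h import *
pin()"
```

```text
t 17.7 pin x,y,z [ -46.5 -118.7   40.6] r 61.8 theta 0.853 F [ 7.8  1.  -5. ] M [ 0.01 -2.42 -0.2 ] w 0.015173614773929646
```

>>> {"method": "apply_moves", "body": {
  "rows": [
    [0,0,0,0,0.0054,0.0073,0],
    [0,0,0,0,0.0042,0.0081,0],
    [0,0,0,0,0.003,0.0086,0],
    [0,0,0,0,0.0016,0.009,0],
    [0,0,0,0,0.0002,0.0091,0]
  ]
}}

```text
time_s: 18.32
ee_pos: [0.4911, -0.2329, 0.0909]
tcp_rot: [-1.947, 2.46, -0.011]
ft_force: [7.2, 3.1, 3.0]
width: 0.0151
grasp_force: 59.2
```

```bash
python3 -c "
from h import *
pin()"
```

```text
t 18.325 pin x,y,z [-5.950e+01 -1.186e+02 -1.000e-01] r 59.5 theta 1.572 F [7.2 3.1 3. ] M [ 0.65 -1.9  -0.15] w 0.01513761554888019
```

>>> {"method": "apply_moves", "body": {
  "rows": [
    [0,0,0,0,-0.0011,0.009,0],
    [0,0,0,0,-0.0025,0.0088,0],
    [0,0,0,0,-0.0038,0.0083,0],
    [0,0,0,0,-0.005,0.0076,0],
    [0,0,0,0,-0.0061,0.0068,0]
  ]
}}

```text
time_s: 18.95
ee_pos: [0.5088, -0.2373, 0.0509]
tcp_rot: [-1.948, 2.461, -0.01]
ft_force: [4.3, 2.3, 6.1]
width: 0.0149
grasp_force: 59.5
```

```bash
python3 -c "
from h import *
pin()"
```

```text
t 18.95 pin x,y,z [ -41.3 -118.8  -40.1] r 57.6 theta 2.341 F [4.3 2.3 6.1] M [ 0.81 -1.31 -0.18] w 0.014906066118277944
```

>>> {"method": "apply_moves", "body": {
  "rows": [
    [0,0,0,0,-0.007,0.0057,0],
    [0,0,0,0,-0.0079,0.0046,0],
    [0,0,0,0,-0.0085,0.0034,0],
    [0,0,0,0,-0.0089,0.0021,0],
    [0,0,0,0,-0.0091,0.0007,0]
  ]
}}

```text
time_s: 19.58
ee_pos: [0.5461, -0.2466, 0.034]
tcp_rot: [1.948, -2.462, 0.001]
ft_force: [-1.2, 2.4, 8.6]
width: 0.0149
grasp_force: 59.8
```

```bash
cat >> h.py <<'E'
def bis(name):
    c=read_camera("scene");np.savez(name+".npz",**c)
    m=blob(c,(0,45,50),(14,200,200),(270,180,325,250))|blob(c,(172,45,50),(179,200,200),(270,180,325,250))
    n,l,st,ce=cv2.connectedComponentsWithStats(m)
    for i in range(1,n):
        if st[i,4]>5:print(st[i],ce[i].round(1))
    for z in(.012,.06):print("expect z",z,np.round(proj(c,[.576,-.131,z]),1))
E
python3 - <<'E'
from h import *
pin();bis("s1")
E
```

```text
t 19.575 pin x,y,z [  -2.7 -119.3  -57. ] r 57.1 theta 3.094 F [-1.2  2.4  8.6] M [ 0.83  0.24 -0.11] w 0.014871764917698328
[309 194  16  17 136] [317.  202.8]
[292 208   5   6  22] [294.3 210.2]
[299 212   2   5   7] [299.3 213.9]
[279 228   7   5  11] [282.2 229.9]
[274 230  12   9  49] [278.2 234.6]
expect z 0.012 [293.6 225.4]
expect z 0.06 [294.4 217.3]
```

>>> {"method": "apply_moves", "body": {
  "rows": [
    [0,0,0,0,-0.0084,-0.0006,0],
    [0,0,0,0,-0.0082,-0.0017,0],
    [0,0,0,0,-0.0079,-0.0029,0],
    [0,0,0,0,-0.0074,-0.0039,0],
    [0,0,0,0,-0.0068,-0.005,0]
  ]
}}

```text
time_s: 20.25
ee_pos: [0.5844, -0.2561, 0.0463]
tcp_rot: [1.947, -2.464, 0.002]
ft_force: [0.2, -1.5, -5.2]
width: 0.015
grasp_force: 58.7
```

>>> {"method": "apply_moves", "body": {
  "rows": [
    [0,0,0,0,0.0068,0.005,0],
    [0,0,0,0,0.0074,0.0039,0],
    [0,0,0,0,0.0079,0.0029,0],
    [0,0,0,0,0.0082,0.0017,0],
    [0,0,0,0,0.0084,0.0006,0]
  ]
}}

```text
time_s: 20.88
ee_pos: [0.5471, -0.2468, 0.034]
tcp_rot: [-1.949, 2.463, -0.006]
ft_force: [2.4, 0.5, 6.4]
width: 0.0152
grasp_force: 59.8
```

>>> {"method": "apply_moves", "body": {
  "rows": [
    [0,0,0,0,0.0084,-0.0006,0],
    [0,0,0,0,0.0082,-0.0017,0],
    [0,0,0,0,0.0079,-0.0029,0],
    [0,0,0,0,0.0074,-0.0039,0],
    [0,0,0,0,0.0068,-0.005,0]
  ]
}}

```text
time_s: 21.5
ee_pos: [0.5113, -0.2379, 0.0484]
tcp_rot: [-1.947, 2.461, -0.01]
ft_force: [6.3, 1.1, 3.1]
width: 0.0152
grasp_force: 59.7
```

>>> {"method": "apply_moves", "body": {
  "rows": [
    [0,0,0,0,-0.0068,0.005,0],
    [0,0,0,0,-0.0074,0.0039,0],
    [0,0,0,0,-0.0079,0.0029,0],
    [0,0,0,0,-0.0082,0.0017,0],
    [0,0,0,0,-0.0084,0.0006,0]
  ]
}}

```text
time_s: 22.12
ee_pos: [0.5461, -0.2466, 0.034]
tcp_rot: [1.948, -2.463, 0.001]
ft_force: [0.4, 2.4, 9.9]
width: 0.0151
grasp_force: 60.2
```

```bash
python3 - <<'E'
from h import *
pin();bis("s2")
o=[cv2.resize(np.load(n+".npz")["color"][185:245,265:325][...,::-1],(400,400),interpolation=2) for n in("s1","s2")]
cv2.imwrite("pics/c6.png",np.hstack(o))
E
```

```text
t 22.125 pin x,y,z [  -2.8 -119.3  -57. ] r 57.1 theta 3.093 F [0.4 2.4 9.9] M [ 0.57  0.25 -0.09] w 0.015112446528756193
[309 193  16  18 149] [316.7 202.9]
[273 228  13  11  58] [278.9 233.9]
expect z 0.012 [293.6 225.4]
expect z 0.06 [294.4 217.3]
```

View pics/c6.png

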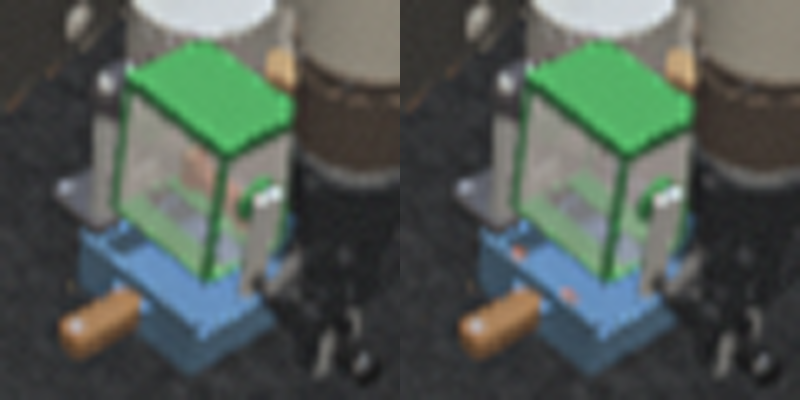

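The left crop (before) shows the biscuit in the box. The right crop (after) shows the box empty and two biscuit ends in the scoop, at crop (518,252) and (570,295), behind the near wall. Next I turn the box back upright.

```bash
python3 - <<'E'
from h import *
c=dict(np.load("s2.npz"));X=np.array([.9736,-.228]);Y=np.array([.228,.9736])
for u,v in((282.7,222.8),(290.5,229.2)):
  for z in(.012,.03,.05):
    d=onz(c,u,v,z)[:2]-[.576,-.133];print(z,(d@X*1e3).round(),(d@Y*1e3).round())
E
```

```text
0.012 -28.0 44.0
0.03 -41.0 30.0
0.05 -56.0 15.0
0.012 -28.0 -8.0
0.03 -41.0 -21.0
0.05 -56.0 -35.0
```

>>> {"method": "apply_moves", "body": {
  "rows": [
    [0,0,0,0,0.0091,-0.0007,0],
    [0,0,0,0,0.0089,-0.0021,0],
    [0,0,0,0,0.0085,-0.0034,0],
    [0,0,0,0,0.0079,-0.0046,0],
    [0,0,0,0,0.007,-0.0057,0]
  ]
}}

```text
time_s: 22.8
ee_pos: [0.5088, -0.2373, 0.0508]
tcp_rot: [-1.947, 2.461, -0.01]
ft_force: [7.2, 0.8, 4.4]
width: 0.0147
grasp_force: 59.7
```

>>> {"method": "apply_moves", "body": {
  "rows": [
    [0,0,0,0,0.0061,-0.0068,0],
    [0,0,0,0,0.005,-0.0076,0],
    [0,0,0,0,0.0038,-0.0083,0],
    [0,0,0,0,0.0025,-0.0088,0],
    [0,0,0,0,0.0011,-0.009,0]
  ]
}}

```text
time_s: 23.42
ee_pos: [0.4911, -0.2329, 0.0907]
tcp_rot: [-1.947, 2.46, -0.01]
ft_force: [9.2, -0.5, -1.8]
width: 0.0152
grasp_force: 59.2
```

```bash
python3 -c "
from h import *
pin()"
```

```text
t 23.425 pin x,y,z [ -59.6 -118.5   -0.3] r 59.6 theta 1.577 F [ 9.2 -0.5 -1.8] M [-0.11 -2.52 -0.13] w 0.015198229247349723
```

>>> {"method": "apply_moves", "body": {
  "rows": [
    [0,0,0,0,-0.0002,-0.0091,0],
    [0,0,0,0,-0.0016,-0.009,0],
    [0,0,0,0,-0.003,-0.0086,0],
    [0,0,0,0,-0.0042,-0.0081,0],
    [0,0,0,0,-0.0054,-0.0073,0]
  ]
}}

```text
time_s: 24.05
ee_pos: [0.5028, -0.2357, 0.1305]
tcp_rot: [-1.948, 2.464, -0.002]
ft_force: [7.2, -3.3, -7.8]
width: 0.0153
grasp_force: 58.6
```

>>> {"method": "apply_moves", "body": {
  "rows": [
    [0,0,0,0,-0.0065,-0.0064,0],
    [0,0,0,0,-0.0073,-0.0054,0],
    [0,0,0,0,-0.0081,-0.0042,0],
    [0,0,0,0,-0.0086,-0.0029,0],
    [0,0,0,0,-0.009,-0.0016,0]
  ]
}}

```text
time_s: 24.68
ee_pos: [0.5409, -0.2454, 0.1535]
tcp_rot: [1.948, -2.463, 0.002]
ft_force: [-1.5, 2.9, 0.4]
width: 0.015
grasp_force: 59.4
```

>>> {"method": "apply_moves", "body": {
  "rows": [
    [0,0,0,0,-0.005,-0.0003,0],
    [0,0,0,0,0,0,0]
  ]
}}

```text
time_s: 24.92
ee_pos: [0.5472, -0.2469, 0.154]
tcp_rot: [-1.948, 2.463, -0.007]
ft_force: [1.4, 1.5, 3.7]
width: 0.0147
grasp_force: 59.7
```

```bash
python3 - <<'E'
from h import *
pin()
c=read_camera("scene");m=blob(c,(40,80,80),(85,255,255),(270,170,325,250));a=np.load("scene.npz")["color"]
m0=blob(dict(color=a),(40,80,80),(85,255,255),(270,170,325,250));print((m>0).sum(),(m0>0).sum(),((m>0)!=(m0>0)).sum())
E
```

```text
t 24.925 pin x,y,z [  -1.7 -119.4   63. ] r 63.0 theta 0.027 F [1.4 1.5 3.7] M [ 0.51 -0.25 -0.07] w 0.014708441059105879
261 245 62
```

>>> {"method": "apply_moves", "body": {
  "rows": [
    [0,0,0,0,0,0,1],
    [0,0,0,0,0,0,1],
    [0,0,0,0,0,0,1],
    [0,0,0,0,0,-0.03,1],
    [0,0,0,0,0,-0.06,1]
  ]
}}

```text
time_s: 25.6
ee_pos: [0.5438, -0.2459, 0.2408]
tcp_rot: [1.945, -2.46, -0.007]
ft_force: [0.6, -0.4, 0.4]
width: 0.0851
grasp_force: 0.0
```

>>> {"method": "apply_moves", "body": {
  "rows": [
    [0,0,0,0,0.03,-0.03,1],
    [0,0,0,0,0.06,0,1],
    [0,0,0,0,0.06,0,1],
    [0,0,0,0,0.03,0,1],
    [0,0,0,0,0,0,1]
  ]
}}

```text
time_s: 26.22
ee_pos: [0.3685, -0.2045, 0.2734]
tcp_rot: [-1.948, 2.464, -0.004]
ft_force: [-0.1, -0.3, -0.0]
width: 0.0856
grasp_force: 0.0
```

```bash
python3 - <<'E'
from h import *
s=env.get_state();print(s["time_s"],s["ee_pos"])
c=read_camera("scene");t=read_camera("top");f=lambda i:(blob(dict(color=i),(40,80,80),(85,255,255),(270,170,325,250))>0)
a=f(c["color"]);print([(a!=f(np.load(n)["color"])).sum() for n in("scene.npz","scene5.npz")])
g=lambda i:(blob(dict(color=i),(40,80,80),(85,255,255),(275,145,325,195))>0)
b=g(t["color"]);print([(b!=g(np.load(n)["color"])).sum() for n in("top.npz","top5.npz")],b.sum())
m=cv2.inRange(hsv(t),(0,0,0),(179,255,255))
t0=np.load("top5.npz")["color"];print("crank area diff",np.abs(t["color"][165:190,315:350].astype(int)-t0[165:190,315:350]).mean())
o=[cv2.resize(i[a0:b0,e:k][...,::-1],(400,400),interpolation=2) for i,a0,b0,e,k in((t["color"],140,240,245,345),(c["color"],185,245,265,325))]
cv2.imwrite("pics/c7.png",np.hstack(o))
E
```

```text
26.225 [ 0.36846561 -0.20449855  0.27344052]
[np.int64(120), np.int64(112)]
[np.int64(185), np.int64(109)] 586
crank area diff 6.214095238095238
```

View pics/c7.png

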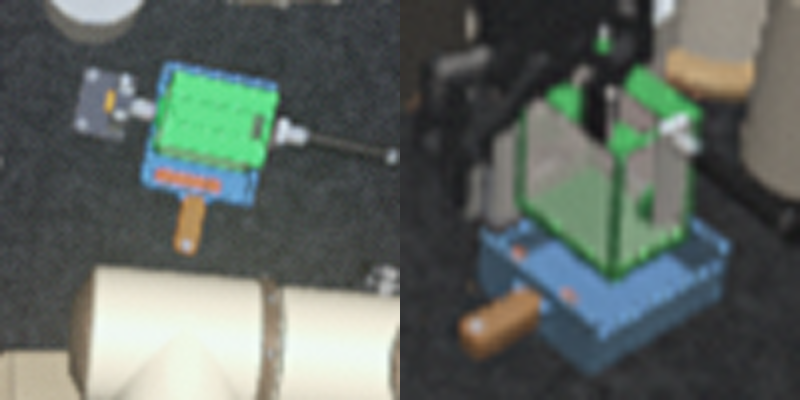

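The top crop shows the biscuit lying in the scoop at (188,181) and the box close to upright, with the crank tip at (392,156). I'll measure the remaining tilt.

```bash
python3 - <<'E'
from h import *
t=read_camera("top")
for n,i in(("0",np.load("top.npz")["color"]),("5",np.load("top5.npz")["color"]),("now",t["color"])):
    g=i.astype(int).sum(2);r=g[168:190,336:350];w=np.clip(r-300,0,None);yy,xx=np.mgrid[168:190,336:350]
    print(n,r.max(),(w*yy).sum()/w.sum(),(w*xx).sum()/w.sum())
    m=blob(dict(color=i),(40,80,80),(85,255,255),(275,145,325,195));e=[np.argwhere(m[:,u])[0,0] for u in range(291,311)];print(" far edge",np.mean(e))
for th in(0,.05,.1,.15):
    x,z=-.06*np.sin(th),.11+.06*np.cos(th);x2,z2=.033*np.cos(th)-.056*np.sin(th),.11+.056*np.cos(th)+.033*np.sin(th)
    print(th,proj(t,[.576-.228*.156+.9736*x,-.131-.9736*.156-.228*x,z])[1],proj(t,[.576+.9736*x2,-.131-.228*x2,z2])[1])
E
```

```text
0 503 177.6640522875817 342.7803921568627
 far edge 158.8
5 497 177.7059659090909 342.73721590909093
 far edge 159.9
now 460 178.78868552412646 342.5657237936772
 far edge 160.25
0 178.1172624233771 160.39616368659037
0.05 178.94217886966726 161.10016928500465
0.1 179.7695741276925 161.83277703409306
0.15 180.59709602226542 162.5920238013622
```

```bash
python3 -c "
from cell import env
print(env.job_done())"
```

```text
the job is handed in; nothing more can be done
None
```

The job is handed in: the biscuit lies in the scoop on the worktop, the box is back upright to within about 0.07 rad and released, the robot touches nothing, and it took about 26 s. The hand-in returned no verdict.

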